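# Locate an engine cover on the polishing fixture and close the hold-down

### The job

Set the long cast engine cover flat on the polishing fixture plate and push it fully home: its straight long edge against both dowels and its plain end (the one away from the round neck) against the end stop. Then, once it is located, swing the hold-down strap over until its pad is right down on the cover. Leave the cover located and leave the other things on the bench where they are.

Things in the scene. Friction and masses are not known exactly. Their poses are not given: they have to be found in the camera images.
- fixture: Fixed dark steel fixture plate, 20 mm thick (its top is at z = 20 mm). Origin on the bench surface, exactly under where the cover's origin must finally be. Axes: +x points to the two dowels, +y to the end stop; yaw within 0.35 rad of the world's. The plate spans x -85..105, y -120..110 mm in this frame; nothing stands on its -x and -y sides.
- dowel_a (a point): Top centre of the first steel dowel, 12 mm diameter, standing 14 mm above the plate; at fixture (51, 45, 34) mm, so its face towards the cover lies at fixture x = 45. Axes are the fixture's.
- dowel_b (a point): Top centre of the second dowel, the same, at fixture (51, -45, 34) mm.
- stop (a point): Top middle of the end stop's locating face, at fixture (0, 75, 36) mm, facing the fixture's -y. The stop is a steel block 30 mm wide along x, 14 mm thick, standing 16 mm above the plate.
- hinge (a point): Middle of the strap's hinge axis, at fixture (75, 0, 76) mm; the axis is parallel to the fixture's y. The bracket behind the dowels is two ears, x 67..89, out to y = +-20, up to z = 86 mm.
- cover_grip (a point): The loose cover, an aluminium casting of 0.5 kg (+-25 %), flat on the bench. Point: middle of its raised housing, the part to grip: 36 mm wide (along y), 56 long (x), standing from 16 to 50 mm above the underside. The point is 33 mm above the underside, straight over the cover's origin; axes are the cover's, yaw within 0.7 rad of the world's. Seated at fixture (0, 0, 53) mm, axes aligned.
- bulge (a point): Outermost point of the round bulge (radius 45 mm about cover (-10, 0)) on the long side away from the straight edge: cover (-55, 0, 5) mm. The cover's flange is 10 mm thick, x -25..45, y -75..75, with a low dome to 16 mm above the underside. Sliding the cover on the plate takes about 2 to 7 N; turning it square against a dowel takes up to about 15 N.
- neck (a point): Top centre of the upright round neck, 22 mm diameter, at cover (8, -60, 30) mm: it marks the -y end, whose flat end face is at cover y = -75.
- edge_a (a point): Point on the cover's straight long edge that meets dowel_a: cover (45, 45, 5) mm, that is 5 mm above the underside. Axes are the cover's. Seated at fixture (45, 45, 25).
- edge_b (a point): As edge_a, for dowel_b: cover (45, -45, 5) mm. Seated at fixture (45, -45, 25).
- end (a point): Middle of the cover's plain end face, which meets the end stop: cover (0, 75, 5) mm. Seated at fixture (0, 75, 25).
- strap (a joint): Hinge angle of the steel hold-down strap (rad): 0 is level, lying over the cover towards the fixture's -x; it grows as it opens; 1.57 is upright, more leans back to +x. Starts between 1.4 and 1.85; end stops -0.05 and 2.0. A stiff hinge: it stays where it is left and takes about 2 N at its end to move, all the way down; its pad meets the seated cover's housing at about 0.02.
- strap_bar (a point): Middle of the cross bar at the strap's end: a round bar 12 mm in diameter, 56 mm long, parallel to the fixture's y, 120 mm from the hinge axis. The strap is 20 mm wide, 8 thick; its rubber pad, 18 mm in diameter, is 80 mm from the hinge axis on the side that faces down when closed, reaching 8 mm below the strap's middle plane.
- round_cover: Bystander: round aluminium cover, 110 mm in diameter, 26 mm high. Origin under its centre. Leave alone.
- tin: Bystander: closed steel tin with a dark lid, 72 mm in diameter, 50 mm high. Origin under its centre. Leave alone.
- sanding_block: Bystander: cork sanding block with a black top, 110 x 60 x 30 mm. Origin under its centre. Leave alone.
Mind the look-alikes: they are no part of the job. What is shaped like the part that bears cover_grip but blue or purple is not meant.

How it is judged:
By the outcome, as a careful person would: the job done as asked, in the order asked, and still so for the second after the job is handed in, with the robot touching nothing.
It also fails if it takes over 72 s, if anything falls off the work surface, if the arm or the gripper's body presses on something with over 40 N, if the wrist force passes 120 N, or if a joint passes its speed limit or range.

### The arm

A 7-joint arm with a two-finger parallel gripper is mounted at the origin on the work surface. World frame = base frame: x ahead of the robot, y to its left, z up, the work surface at z = 0. Lengths are in m, angles in rad, forces in N, time in s.
With the tool pointing down it reaches from about 0.4 to 0.875 m from the base axis. Payload 6.5 kg.
Tool frame: the origin (TCP) lies on the centre line of the jaws, within the pads' length; the fingertips stand arm.nose_length ahead of it and the grasp point (between the pads) lies 11 mm behind it (arm.nose_length is the distance from the TCP to the fingertips, in m); z points along the fingers, x is the direction in which the jaws open and shut, and the axes are right-handed (so a half turn about z gives the same grasp; the last joint's range is limited). The gripper opens to 88 mm and grips with 3 to 60 N. Pads are 18 mm wide; open, the fingers measure 123 mm over their backs; the gripper's body (75 mm by 187 mm) begins 45 mm behind the grasp point.
Start: joints at [1.251, 0.536, -0.004, 1.538, 0.003, 1.067, -0.071], TCP at [0.163, -0.629, 0.212] pointing down, gripper open.
Joint ranges: [-2.7, 2.7], [-0.37, 2.16], [-1.27, 1.26], [0.24, 2.4], [-1.31, 4.45], [0.19, 1.91], [-2.76, 2.76]. Speed limits (rad/s): [2.39, 2.39, 3.14, 3.14, 3.14, 3.14, 3.14].

### API

Orientations are given as [roll, pitch, yaw] about the fixed x, y, z axes, in that order (R = Rz(yaw) Ry(pitch) Rx(roll)).
In Python, from rig import arm gives the robot as it stands.
- The arm moves only by the shell command python3 -m handwheel 'ROWS' [FORCE]. ROWS is JSON, a list of rows, each a list of 3 entries, a list of its own where there are three numbers: the finger opening in mm, from 0 to 88.1, then the shift along the tool's x, y, z in mm, then the turn about the tool's z in degrees. In form: [[fingers, [tx, ty, tz], yaw], ...]. A call has 1 to 5 rows; each row is the pose to reach, as a shift and turn from the pose commanded when the call began, along the tool's axes at that moment; what a row does not reach only later rows make up. A row lasts 1/12 s, in which the tool goes at most 41.7 mm and 7.16 degrees, less where a joint would pass 70% of its speed; a pose out of reach is approached as far as the arm can. A call with a gripper value outside its range is refused whole. The fingers move at their own pace and stop on an object; FORCE is the grip in N (left out, the last holds). Time passes only in rows, so rows that repeat a pose let the fingers close. It gives the time, the measured TCP pose, the force and the opening at its end, in the units of the state.
- arm.get_obs(): the state, without advancing time (a new reading comes with each control period).
- arm.grab_frame(name): name is "scene" or "top"; returns a dict with "color" (400x640x3 uint8, red, green, blue), "fx", "fy", "cx", "cy" (pixels), "rvec" (rotation vector, rad) and "tvec" (3), from world to camera coordinates, as OpenCV has them. Camera axes: x right, y down, z forward; pixel columns grow to the right and rows downward; lengths in m; the calibration is good to about 2 mm. A picture is of the moment at which its call begins. There is no depth.
- arm.hand_in(): hands the job in, once; it reports no verdict.
The state is a dict: "time_s": time; "qpos": joint angles; "qd": joint speeds; "effort": joint torques, N m; "eef_pos": TCP position; "eef_rot": TCP orientation; "contact_force": force on the tool from outside, world axes, zero at the start; "ft_torque": the same for the moment, N m; "gripper_width": finger opening in m.
Only numpy, scipy, OpenCV 4.12 (cv2) and the standard library are available. Lean on these libraries where they do the work, as an engineer would, in place of code of your own. Each camera call takes 0.05 s, during which the arm holds its last target. There are 200 camera calls.

## Working session

There is one attempt and no reset: what is moved stays moved. The work goes in short steps, Python scripts to look and compute and a shell command to move; the robot and the scene stay as the last step left them, time stands still between calls to the robot, and variables do not carry over. Pictures are saved under pics/ and viewed, about 8 in all and at most 12, crops included, and the job is handed in when it is done.

```bash
ls; mkdir -p pics
python3 - <<'E'
from rig import arm
import cv2
o=arm.get_obs();print(o, arm.nose_length)
for n in("scene","top"):
    f=arm.grab_frame(n);cv2.imwrite(f"pics/{n}0.png",f["color"][:,:,::-1]);print(n,{k:v for k,v in f.items() if k!="color"})
E
```

```text
pics
{'time_s': 0.0, 'qpos': array([ 1.25079878,  0.53715175, -0.0044806 ,  1.53881329,  0.00262565,
        1.06726707, -0.07119513]), 'qd': array([-0.00113418, -0.00070714, -0.00089271, -0.00059836, -0.0012843 ,
        0.00060654, -0.00183193]), 'effort': array([ 7.34897712e-04, -5.70984185e+01,  9.90521461e-01, -2.51601863e+01,
       -5.63706807e-02,  1.77149201e-02,  1.61663515e-04]), 'eef_pos': array([ 0.16304804, -0.62857763,  0.21107137]), 'eef_rot': array([ 3.14147144e+00,  1.62910154e-03, -1.31687372e+00]), 'contact_force': array([0.479328  , 0.24508165, 0.25837226]), 'ft_torque': array([0.02612162, 0.00069015, 0.0027284 ]), 'gripper_width': 0.08808781437603251} 0.008
scene {'fx': 418.7259934174686, 'fy': 418.7259934174686, 'cx': 317.8052423626776, 'cy': 198.64927244162965, 'rvec': array([ 0.89978615,  2.65117821, -0.88203826]), 'tvec': array([ 0.43259798, -0.23285796,  1.73285454])}
top {'fx': 373.5765036852199, 'fy': 373.5765036852199, 'cx': 317.4205617912056, 'cy': 202.00353964312487, 'rvec': array([ 2.16711801, -2.17385472,  0.12461738]), 'tvec': array([0.00185582, 0.55948165, 1.1158838 ])}
```

View pics/scene0.png

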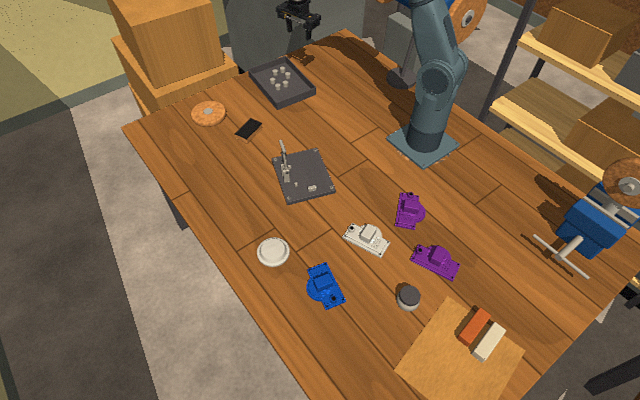

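View pics/top0.png

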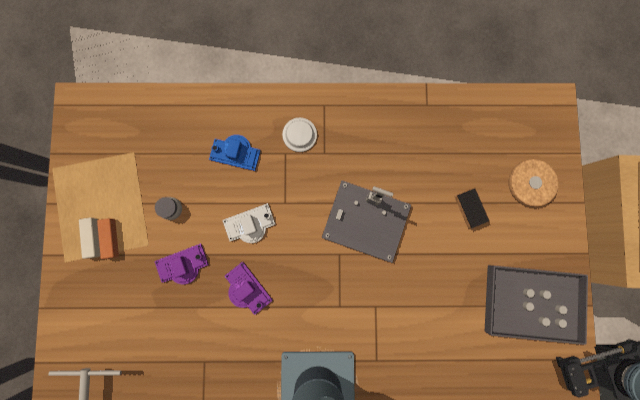

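The scene shows the silver cover at scene (367,237) / top (248,222). The look-alikes are blue at top (235,152), purple at (182,265) and purple at (248,288). The round cover at (300,134) is also silver, but it's round. The description fits the silver one at top (248,222). The fixture is at top (368,220). Next, a close crop.

Run:
```python
import cv2,numpy as np
t=cv2.imread("pics/top0.png");s=cv2.imread("pics/scene0.png")
def c(i,x,y,w,h,k):return cv2.resize(i[y:y+h,x:x+w],None,fx=k,fy=k,interpolation=cv2.INTER_CUBIC)
a=np.hstack([c(t,215,195,66,50,6),c(t,318,175,66,50,6)])
a=np.hstack([c(t,215,190,66,66,6),c(t,318,175,100,100,3.96)])
b=np.hstack([c(s,338,212,66,50,6),c(s,268,135,72,54.__int__() if 0 else 50,6)[:, :396]])
cv2.imwrite("pics/crop1.png",a[:,:792]);cv2.imwrite("pics/crop2.png",np.hstack([c(s,340,215,54,50,7),c(s,268,135,72,75,4.667)]))if 0 else cv2.imwrite("pics/crop2.png",np.hstack([c(s,340,212,60,60,6),c(s,268,135,72,72,5)]))
```

```text
File "<stdin>", line 6
    b=np.hstack([c(s,338,212,66,50,6),c(s,268,135,72,54.__int__() if 0 else 50,6)[:, :396]])
                                                       ^
SyntaxError: invalid decimal literal
```

```bash
cat > h.py <<'E'
import cv2,numpy as np
from scipy.optimize import least_squares
def crop(i,x,y,w,h,k):return cv2.resize(i[y:y+h,x:x+w],None,fx=k,fy=k,interpolation=cv2.INTER_CUBIC)
E
python3 - <<'E'
from h import *
t=cv2.imread("pics/top0.png");s=cv2.imread("pics/scene0.png")
cv2.imwrite("pics/crop1.png",np.hstack([crop(t,215,190,66,66,6),crop(t,318,175,99,99,4)]))
cv2.imwrite("pics/crop2.png",np.hstack([crop(s,338,210,60,60,6),crop(s,268,135,72,72,5)]))
E
```

```text
(no output)
```

View pics/crop1.png

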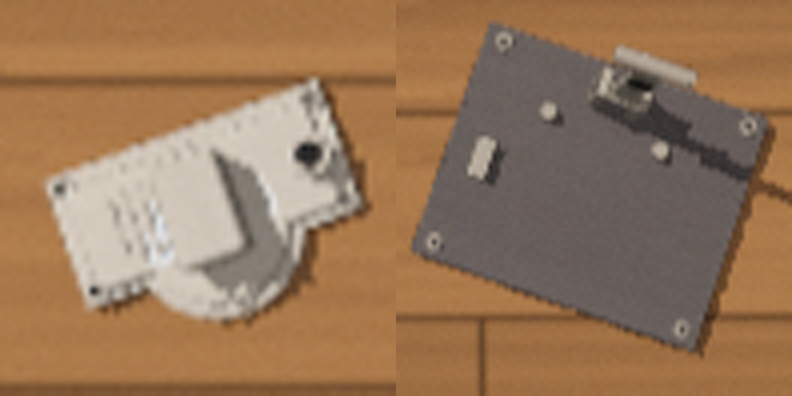

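View pics/crop2.png

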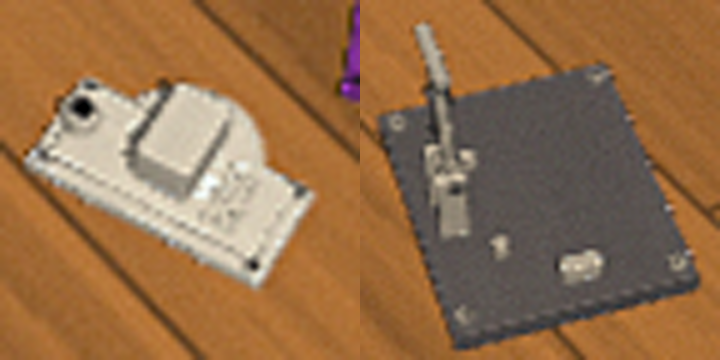

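The crops confirm the silver cover: housing, bulge towards the robot, and neck at top crop (308,153), at the -y end. The plate shows both dowels at crop (549,111) and (660,150), the stop at (483,154), and the strap upright with its bar at (655,66). I'll fit the poses from points in both views.

```bash
cat >> h.py <<'E'
from rig import arm
K={'top':(373.5765,317.4206,202.0035,[2.16711801,-2.17385472,0.12461738],[0.00185582,0.55948165,1.1158838]),
'scene':(418.726,317.8052,198.6493,[0.89978615,2.65117821,-0.88203826],[0.43259798,-0.23285796,1.73285454])}
def proj(c,P):
    f,cx,cy,r,t=K[c]
    return cv2.projectPoints(np.array(P,float),np.array(r),np.array(t),np.array([[f,0,cx],[0,f,cy],[0,0,1]]),None)[0].reshape(-1,2)
def W(p,L):
    c,s=np.cos(p[2]),np.sin(p[2]);L=np.array(L,float)/1000
    return np.c_[p[0]+c*L[:,0]-s*L[:,1],p[1]+s*L[:,0]+c*L[:,1],L[:,2]]
def fit(obs,p0,z=0):
    "obs: {cam:[(local mm xyz, pixel uv)]}"
    def r(p):
        return np.concatenate([(proj(c,W(p,[a for a,_ in o])+[0,0,z])-np.array([b for _,b in o])).ravel() for c,o in obs.items()])
    s=least_squares(r,p0,loss='soft_l1');return s.x,r(s.x).reshape(-1,2)
def cr(o,x,y,k,dx=0):return [(a,((b[0]-dx+.5)/k-.5+x,(b[1]+.5)/k-.5+y)) for a,b in o]
E
python3 - <<'E'
from h import *
cov={'top':cr([((45,75,10),(48,183)),((45,-75,10),(317,80)),((-25,-75,10),(360,205)),((-25,75,10),(92,305)),((8,-60,30),(308,153)),((28,18,50),(158,165)),((28,-18,50),(213,150)),((-28,-18,50),(243,250)),((-28,18,50),(190,270))],215,190,6),
'scene':cr([((45,-75,10),(28,155)),((45,75,10),(258,277)),((-25,75,10),(313,195)),((-25,-75,10),(90,78)),((8,-60,30),(82,107))],338,210,6)}
fx={'top':cr([((105,110,20),(490,22)),((105,-120,20),(770,118)),((-85,-120,20),(700,352)),((-85,110,20),(413,248)),((51,45,34),(549,110)),((51,-45,34),(660,150)),((0,82,36),(483,154))],318,175,4,396),
'scene':cr([((105,110,20),(452,340)),((105,-120,20),(380,115)),((-85,-120,20),(605,65)),((-85,110,20),(698,283)),((51,45,34),(500,240)),((0,82,36),(582,260))],268,135,5,360)}
for o,p0 in((cov,(.5,.2,.36)),(fx,(.5,-.2,-.34))):
    for q in ({'top':o['top']},o):
        p,r=fit(q,p0);print(p.round(4));
    print(r.round(1).tolist())
F=p
for a in np.arange(1.4,1.9,.1):
    print(a.round(1),[proj(c,W(F,[(75-120*np.cos(a),0,76+120*np.sin(a))]))[0].round(1) for c in K])
print('bar obs',(655-396)/4+318,66/4+175,(428-360)/5+268,45/5+135-3)
E
```

```text
[0.4911 0.2092 0.3573]
[0.4908 0.2089 0.3509]
[[-0.3, -0.4], [0.6, 0.1], [1.0, 0.3], [-0.3, 0.6], [0.7, 0.3], [-2.0, 0.5], [0.2, -1.1], [1.4, -0.2], [-1.2, 0.6], [-0.3, 1.1], [0.1, 1.3], [0.3, -0.2], [-0.7, -0.3], [0.1, 0.3]]
[ 0.4951 -0.1436 -0.3387]
[ 0.4953 -0.1436 -0.3447]
[[0.5, -0.8], [0.6, -0.2], [-1.2, -0.2], [-0.6, 0.4], [0.3, -0.1], [0.5, -0.2], [-0.0, 0.5], [0.4, -0.1], [-0.5, 0.2], [0.4, -0.4], [0.6, -1.2], [0.0, 0.7], [-0.3, 0.6]]
1.4 [array([379.6, 200. ]), array([289.2, 144.9])]
1.5 [array([381.2, 195.7]), array([285.9, 145.4])]
1.6 [array([382.6, 191.4]), array([282.6, 146.1])]
1.7 [array([384. , 187.3]), array([279.2, 147.1])]
1.8 [array([385.2, 183.2]), array([276. , 148.2])]
bar obs 382.75 191.5 281.6 141.0
```

```bash
cat >> h.py <<'E'
from scipy.spatial.transform import Rotation as Ro
C=np.array([.4909,.209,.354]);F=np.array([.4952,-.1436,-.341])
def need(x,y,z,yaw):
    "shift (mm, tool axes) and turn (deg, tool z) from measured pose to the target"
    o=arm.get_obs();R=Ro.from_euler('xyz',o['eef_rot'])
    d=R.inv().apply(np.array([x,y,z])-o['eef_pos'])*1000
    t=-np.degrees((yaw-o['eef_rot'][2]+np.pi)%(2*np.pi)-np.pi)
    print('need',d.round(1),'turn',round(t,2))
def state(fr=None):
    o=arm.get_obs();print('t',round(o['time_s'],2),'pos',(o['eef_pos']*1000).round(1),'rot',o['eef_rot'].round(4),'F',o['contact_force'].round(1),'w',round(o['gripper_width']*1000,1))
    if fr is not None:
        c,s=np.cos(fr[2]),np.sin(fr[2]);d=o['eef_pos'][:2]-fr[:2];f=o['contact_force']
        print('local',((c*d[0]+s*d[1])*1000).round(1),((-s*d[0]+c*d[1])*1000).round(1),'F local',(c*f[0]+s*f[1]).round(1),(-s*f[0]+c*f[1]).round(1))
E
python3 - <<'E'
from h import *
need(.5,-.3,.31,-1.317);need(*C[:2],.31,C[2]-np.pi/2)
E
```

```text
need [-233.6 -408.7  -98.6] turn 0.01
need [-728.6 -527.7  -97.8] turn -5.74
```

```bash
python3 -m handwheel '[[88,[-20,-30,-40],0],[88,[-40,-60,-70],0],[88,[-60,-90,-98],0],[88,[-80,-120,-98],0],[88,[-100,-155,-98],0]]' && python3 -m handwheel '[[88,[-18,-33,0],0],[88,[-36,-66,0],0],[88,[-54,-99,0],0],[88,[-72,-132,0],0],[88,[-90,-165,0],0]]'
python3 - <<'E'
from h import *
state();need(*C[:2],.31,C[2]-np.pi/2)
E
```

```text
time_s: 0.52
eef_pos: [0.2811, -0.5013, 0.3119]
eef_rot: [-3.141, -0.004, -1.319]
contact_force: [2.1, -0.3, 0.3]
gripper_width: 0.0881
time_s: 0.93
eef_pos: [0.4183, -0.3711, 0.3091]
eef_rot: [3.141, 0.0, -1.317]
contact_force: [0.8, -0.1, 0.0]
gripper_width: 0.0878
t 0.93 pos [ 418.3 -371.1  309.1] rot [ 3.1412e+00  3.0000e-04 -1.3171e+00] F [ 0.8 -0.1  0. ] w 87.8
need [-543.3 -215.8   -0.9] turn -5.75
```

```bash
for k in 1 2; do :; done; python3 -m handwheel '[[80,[-36,-14,0],0],[70,[-72,-29,0],0],[60,[-108,-43,0],0],[50,[-145,-57,0],0],[50,[-181,-72,0],0]]' >/dev/null && python3 -m handwheel '[[50,[-36,-14,0],0],[50,[-72,-29,0],0],[50,[-108,-43,0],0],[50,[-145,-57,0],0],[50,[-181,-72,0],0]]' >/dev/null && python3 -m handwheel '[[50,[-36,-14,0],-1],[50,[-72,-29,0],-2],[50,[-108,-43,0],-4],[50,[-145,-57,0],-5.7],[50,[-181,-72,0],-5.7]]' && python3 -m handwheel '[[50,[0,0,0],0],[50,[0,0,0],0]]'
python3 - <<'E'
from h import *
state();need(*C[:2],.1,C[2]-np.pi/2)
E
```

```text
time_s: 2.18
eef_pos: [0.4898, 0.2089, 0.3091]
eef_rot: [3.141, -0.0, -1.216]
contact_force: [0.7, 0.2, 0.9]
gripper_width: 0.0504
time_s: 2.35
eef_pos: [0.4894, 0.2095, 0.3087]
eef_rot: [3.141, 0.001, -1.213]
contact_force: [-0.2, -1.0, -0.6]
gripper_width: 0.0498
t 2.35 pos [489.4 209.5 308.7] rot [ 3.1406e+00  1.2000e-03 -1.2128e+00] F [-0.2 -1.  -0.6] w 49.8
need [  1.2  -1.4 208.7] turn 0.23
```

```bash
python3 -m handwheel '[[50,[0,0,40],0],[50,[0,-1,80],0],[50,[1,-1,120],0],[50,[1,-1,160],0],[50,[1,-1,200],0]]' >/dev/null && python3 -m handwheel '[[50,[0,0,30],0],[50,[0,0,60],0],[50,[0,0,70],0],[50,[0,0,80],0],[50,[0,0,80],0]]';  python3 - <<'E'
from h import *
state(C);need(*C[:2],.027,C[2]-np.pi/2)
E
```

```text
time_s: 3.18
eef_pos: [0.4912, 0.2053, 0.0285]
eef_rot: [3.14, -0.001, -1.219]
contact_force: [0.4, -0.2, -0.3]
gripper_width: 0.0499
t 3.18 pos [491.2 205.3  28.5] rot [ 3.1398e+00 -7.0000e-04 -1.2185e+00] F [ 0.4 -0.2 -0.3] w 49.9
local -1.0 -3.6 F local 0.3 -0.3
need [-3.6 -1.   1.5] turn -0.1
```

```bash
python3 -m handwheel '[[50,[-3.5,-1,1],0],[50,[-3.5,-1,1],0],[20,[-3.5,-1,1],0],[20,[-3.5,-1,1],0],[20,[-3.5,-1,1],0]]' 40 && python3 -m handwheel '[[20,[0,0,0],0],[20,[0,0,0],0],[20,[0,0,0],0],[20,[0,0,0],0]]';  python3 - <<'E'
from h import *
state(C)
E
```

```text
time_s: 3.6
eef_pos: [0.4918, 0.2104, 0.029]
eef_rot: [-3.14, -0.0, -1.218]
contact_force: [0.7, -0.2, -0.3]
gripper_width: 0.032
time_s: 3.93
eef_pos: [0.4913, 0.2102, 0.0283]
eef_rot: [3.142, -0.0, -1.217]
contact_force: [-0.7, 0.5, -0.3]
gripper_width: 0.0199
t 3.93 pos [491.3 210.2  28.3] rot [ 3.1416 -0.     -1.2175] F [-0.7  0.5 -0.3] w 19.9
local 0.7 1.0 F local -0.5 0.7
```

Run:
```python
from h import *
t=arm.grab_frame("top")["color"][:,:,::-1];s=arm.grab_frame("scene")["color"][:,:,::-1]
cv2.imwrite("pics/g1.png",np.hstack([crop(t,200,175,80,80,5),crop(s,330,190,80,80,5)]))
print(proj('top',[[.4913,.2102,.05]]),proj('scene',[[.4913,.2102,.03]]))
```

```text
[[247.27533442 224.15445292]] [[367.9878879  234.29693959]]
```

View pics/g1.png

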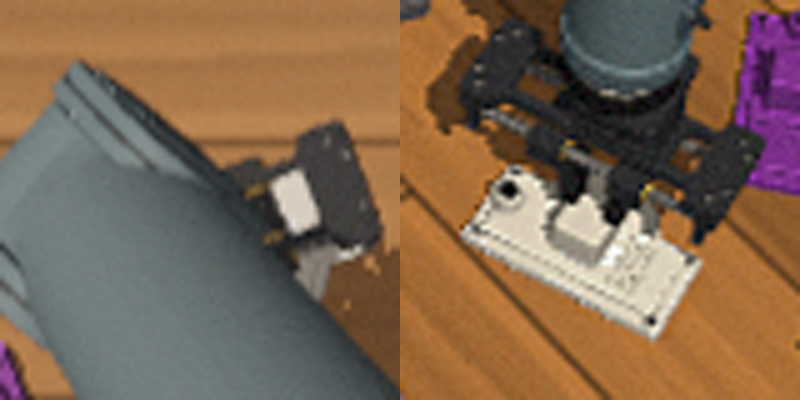

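The view shows the fingers straddling the housing of the silver cover (scene crop about (595,205)), yet the opening reads 20 mm. I'll command a tighter close to see if it holds.

```bash
python3 -m handwheel '[[10,[0,0,0],0],[10,[0,0,0],0],[5,[0,0,0],0],[0,[0,0,0],0],[0,[0,0,0],0]]' 40;  python3 - <<'E'
from h import *
state(C)
E
```

```text
time_s: 4.45
eef_pos: [0.4912, 0.2102, 0.0282]
eef_rot: [3.142, 0.0, -1.217]
contact_force: [-0.1, 0.1, 0.2]
gripper_width: 0.0003
t 4.45 pos [491.2 210.2  28.2] rot [ 3.1415  0.     -1.2174] F [-0.1  0.1  0.2] w 0.3
local 0.7 1.0 F local -0.1 0.1
```

Run:
```python
from h import *
s=arm.grab_frame("scene")["color"][:,:,::-1]
a=crop(s,330,190,80,60,10)
L=[(28,18,50),(28,-18,50),(-28,-18,50),(-28,18,50),(45,75,10),(45,-75,10)]
for u in proj('scene',W(C,L)): cv2.circle(a,tuple(((u-[330,190]+.5)*10).astype(int)),3,(0,0,255),-1)
for z in (.0202,.0392,.05):
  for u in proj('scene',[[.4912,.2102,z]]): cv2.circle(a,tuple(((u-[330,190]+.5)*10).astype(int)),4,(0,255,0),-1)
cv2.imwrite("pics/g2.png",a)
```

```text
(no output)
```

View pics/g2.png

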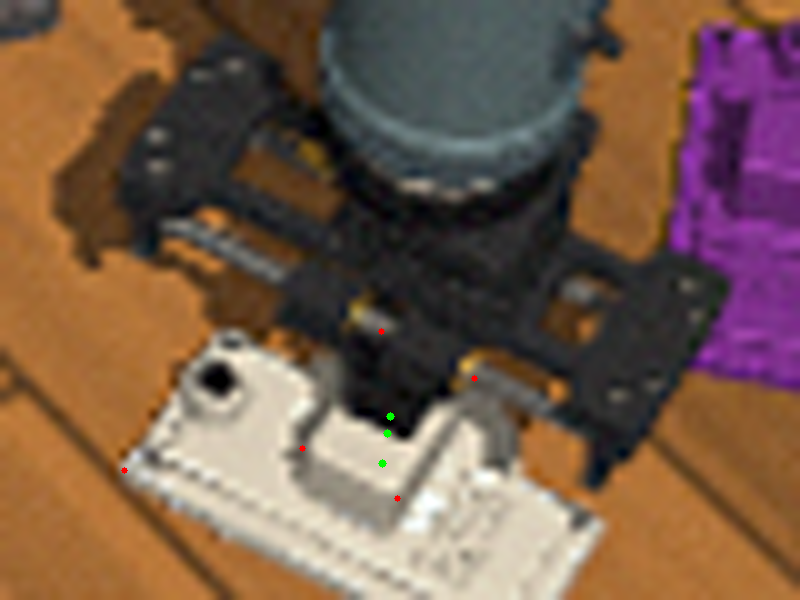

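The fingers closed to 0.3 mm with no force, and the image shows the dark fingertips ending at about (405,437), on the housing top. The reported tip, z = 0.020, should be lower. I'll lift and check the tip against its projection before trying again.

```bash
python3 -m handwheel '[[0,[0,0,-30],0],[0,[0,0,-60],0],[0,[0,0,-90],0],[0,[0,0,-90],0],[0,[0,0,-90],0]]';  python3 - <<'E'
from h import *
state(C);o=arm.get_obs()
s=arm.grab_frame("scene")["color"][:,:,::-1]
a=crop(s,330,165,80,75,8)
R=Ro.from_euler('xyz',o['eef_rot']).as_matrix();p=o['eef_pos']
def dot(P,col):
  for u in proj('scene',[P]): cv2.circle(a,tuple(((u-[330,165]+.5)*8).astype(int)),3,col,-1)
dot(p+R@[0,0,.008],(0,255,0));dot(p-R@[0,0,.011],(0,0,255));dot(p-R@[0,0,.056],(255,0,0))
for P in W(C,[(28,18,50),(28,-18,50),(-28,-18,50),(-28,18,50)]):dot(P,(0,255,255))
cv2.imwrite("pics/g3.png",a)
E
```

```text
time_s: 4.92
eef_pos: [0.4925, 0.2107, 0.1198]
eef_rot: [-3.138, -0.0, -1.218]
contact_force: [1.3, 0.3, -0.9]
gripper_width: 0.0001
t 4.92 pos [492.5 210.7 119.8] rot [-3.1381e+00 -1.0000e-04 -1.2177e+00] F [ 1.3  0.3 -0.9] w 0.1
local 2.1 1.0 F local 1.3 -0.2
```

View pics/g3.png

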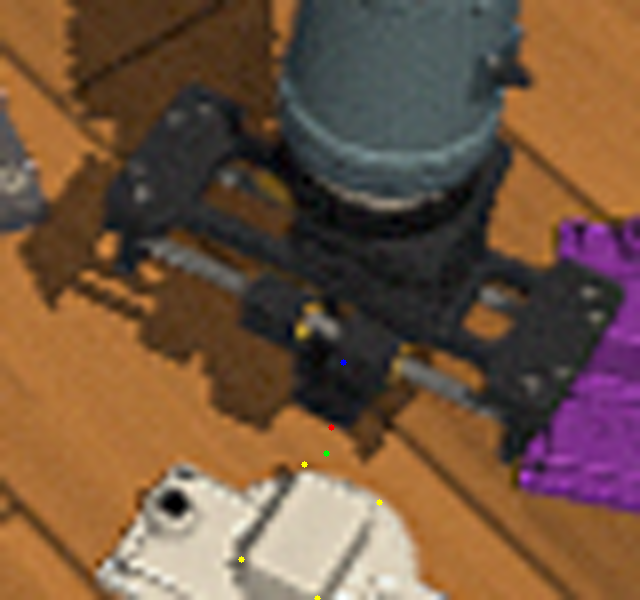

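The lifted fingertip shows at about (340,425), while its projection is at (326,453), so the real tip seems roughly 20–30 mm higher than reported. The cover's corners (yellow) match. I'll touch down on the housing top, whose height is known (z = 50 mm), with closed fingers to measure the offset.

```bash
python3 -m handwheel '[[0,[0,2,30],0],[0,[0,2,60],0],[0,[0,2,85],0],[0,[0,2,90],0],[0,[0,2,90],0]]';python3 -m handwheel '[[0,[0,0,1],0],[0,[0,0,2],0],[0,[0,0,2],0]]'|grep -E 'pos|force'; python3 -m handwheel '[[0,[0,0,1],0],[0,[0,0,2],0],[0,[0,0,2],0]]'|grep -E 'pos|force'; python3 -m handwheel '[[0,[0,0,1],0],[0,[0,0,2],0],[0,[0,0,2],0]]'|grep -E 'pos|force'
```

```text
time_s: 5.38
eef_pos: [0.4869, 0.2084, 0.0259]
eef_rot: [3.135, -0.001, -1.217]
contact_force: [-0.1, 0.3, 0.6]
gripper_width: 0.0003
eef_pos: [0.4899, 0.2098, 0.0268]
contact_force: [0.6, 0.6, 0.3]
eef_pos: [0.4895, 0.2095, 0.0244]
contact_force: [-0.1, -0.4, -0.1]
eef_pos: [0.4897, 0.2095, 0.0237]
contact_force: [-4.1, -3.4, 16.9]
```

Contact (17 N) came at a reported tip z of 15.7 mm. That could be the dome at 16 mm or the housing top at 50 mm with a 34 mm offset. A probe on bare bench will settle it.

```bash
python3 -m handwheel '[[0,[0,0,-30],0],[0,[0,0,-60],0],[0,[0,0,-60],0]]' >/dev/null
python3 - <<'E'
from h import *
state(C);need(.52,.08,.03,C[2]-np.pi/2)
E
```

```text
t 6.38 pos [492.3 211.3  86.8] rot [-3.1341e+00  6.0000e-04 -1.2175e+00] F [0.4 1.  0.6] w 0.5
local 2.2 1.7 F local 0.8 0.8
need [132.8  19.9  56.6] turn -0.04
```

```bash
python3 -m handwheel '[[0,[35,5,0],0],[0,[70,10,0],0],[0,[105,15,0],0],[0,[132,19,20],0],[0,[132,19,50],0]]' | grep pos; python3 -m handwheel '[[0,[0,0,5],0],[0,[0,0,10],0],[0,[0,0,10],0],[0,[0,0,13],0],[0,[0,0,13],0]]'|grep -E 'pos|force'; python3 -m handwheel '[[0,[0,0,2],0],[0,[0,0,4],0],[0,[0,0,6],0],[0,[0,0,6],0]]'|grep -E 'pos|force';python3 -m handwheel '[[0,[0,0,1],0],[0,[0,0,2],0],[0,[0,0,3],0],[0,[0,0,3],0]]'|grep -E 'pos|force'
```

```text
eef_pos: [0.521, 0.0716, 0.0333]
eef_pos: [0.5177, 0.0804, 0.0199]
contact_force: [-0.2, -0.2, 0.4]
eef_pos: [0.5171, 0.0791, 0.0131]
contact_force: [-0.2, 0.7, 0.0]
eef_pos: [0.5171, 0.079, 0.01]
contact_force: [0.2, 0.5, 0.2]
```

```bash
python3 -m handwheel '[[0,[0,0,1],0],[0,[0,0,2],0],[0,[0,0,3],0],[0,[0,0,3],0]]'|grep -E 'pos|force'; python3 -m handwheel '[[0,[0,0,1],0],[0,[0,0,2],0],[0,[0,0,2],0]]'|grep -E 'pos|force'
python3 - <<'E'
from h import *
s=arm.grab_frame("scene")["color"][:,:,::-1];o=arm.get_obs()
u=proj('scene',[o['eef_pos']+[0,0,-.008]])[0];print(u)
x,y=(u-[40,30]).astype(int);a=crop(s,x,y,80,60,10)
cv2.circle(a,tuple(((u-[x,y]+.5)*10).astype(int)),3,(0,255,0),-1);cv2.imwrite("pics/g4.png",a)
E
```

```text
eef_pos: [0.5171, 0.0791, 0.007]
contact_force: [-0.3, 0.5, 0.3]
eef_pos: [0.5171, 0.079, 0.0051]
contact_force: [0.9, -0.2, 0.2]
[337.45474796 218.25413729]
```

View pics/g4.png

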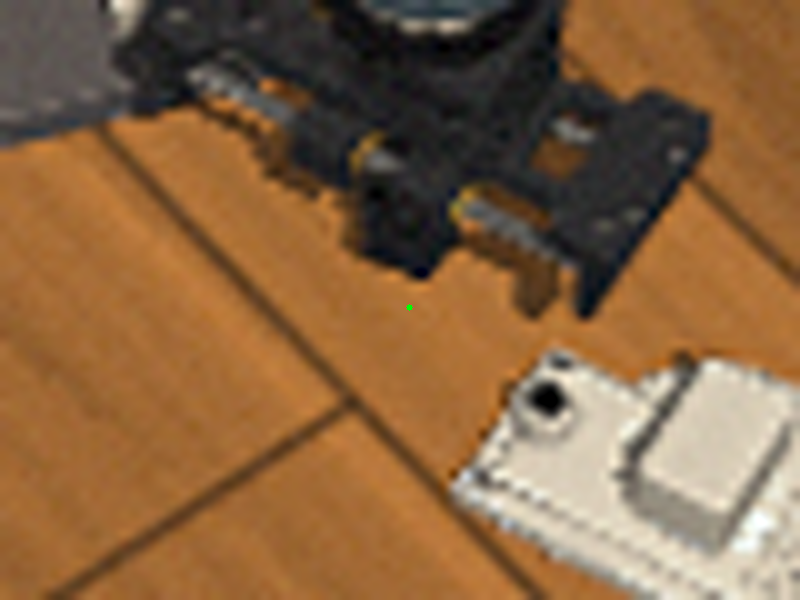

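The bench probe shows the reported tip at z = -3 mm with no contact. In the image the tip at (420,275) hangs well above the bench, and the green dot marks where it is reported to be. So the true tip is about 34 mm higher than reported, giving true tip z ≈ eef_z + 0.026. Laterally it agrees. I'll regrasp with that correction.

```bash
echo "
ZT=.026 # true tip z = eef_z + ZT" >> h.py; python3 -m handwheel '[[20,[0,0,-35],0],[30,[0,0,-65],0],[50,[-30,-5,-65],0],[50,[-60,-10,-65],0],[50,[-95,-14,-65],0]]' |grep pos
python3 - <<'E'
from h import *
need(*C[:2],.03,C[2]-np.pi/2); u=proj('scene',W(C,[(8,-60,30),(45,-75,10)]));print((u-np.array([297,188])+.5)*10)
E
```

```text
eef_pos: [0.4985, 0.1727, 0.071]
need [-36.7  -5.2  41. ] turn -0.25
[[548.65180338 402.66667663]
 [454.25492869 490.89933099]]
```

```bash
python3 -m handwheel '[[50,[-36,-5,0],0],[50,[-36,-5,10],0],[50,[-36,-5,40],0],[50,[-36,-5,40],0],[50,[-36,-5,40],0]]' |grep -E 'pos|force'
python3 - <<'E'
from h import *
state(C);need(*C[:2],-.007,C[2]-np.pi/2)
E
```

```text
eef_pos: [0.4885, 0.2077, 0.0294]
contact_force: [0.1, 0.0, -0.2]
t 9.35 pos [488.5 207.7  29.4] rot [ 3.1381e+00 -5.0000e-04 -1.2173e+00] F [ 0.1  0.  -0.2] w 49.9
local -2.7 -0.4 F local 0.1 0.0
need [-0.4 -2.9 36.4] turn -0.03
```

```bash
python3 -m handwheel '[[50,[0,-2,10],0],[50,[0,-2,20],0],[50,[0,-2,28],0],[50,[0,-2,36],0],[50,[0,-2,36],0]]' |grep -E 'pos|force'; python3 -m handwheel '[[34,[0,0,0],0],[25,[0,0,0],0],[25,[0,0,0],0],[25,[0,0,0],0],[25,[0,0,0],0]]' 40;python3 - <<'E'
from h import *
state(C);need(*C[:2],-.007,C[2]-np.pi/2)
E
```

```text
eef_pos: [0.4907, 0.2086, -0.0073]
contact_force: [-0.6, -0.9, -0.2]
time_s: 10.18
eef_pos: [0.4918, 0.2095, -0.0055]
eef_rot: [-3.141, 0.0, -1.217]
contact_force: [0.0, 1.0, -0.8]
gripper_width: 0.0356
t 10.18 pos [491.8 209.5  -5.5] rot [-3.1410e+00  2.0000e-04 -1.2174e+00] F [ 0.   1.  -0.8] w 35.6
local 1.0 0.2 F local 0.4 0.9
need [0.2 1.  1.5] turn -0.03
```

Gripped at 35.6 mm, which matches the 36 mm housing. Lift and check the weight.

```bash
python3 -m handwheel '[[25,[0,0,-10],0],[25,[0,0,-30],0],[25,[0,0,-60],0],[25,[0,0,-95],0],[25,[0,0,-110],0]]' >/dev/null; python3 -m handwheel '[[25,[0,0,0],0],[25,[0,0,0],0]]'
python3 - <<'E'
from h import *
o=arm.get_obs()
t=W(F,[(-7,-8,0)])[0]
state(C);need(t[0],t[1],.1,F[2]-np.pi/2)
E
```

```text
time_s: 10.77
eef_pos: [0.4916, 0.2088, 0.1046]
eef_rot: [-3.141, -0.001, -1.218]
contact_force: [-0.5, -0.2, -6.8]
gripper_width: 0.0359
t 10.77 pos [491.6 208.8 104.6] rot [-3.1410e+00 -5.0000e-04 -1.2179e+00] F [-0.5 -0.2 -6.8] w 35.9
local 0.6 -0.4 F local -0.5 -0.0
need [333.6 128.9   4.7] turn 39.76
```

```bash
python3 -m handwheel '[[25,[25,10,0],5],[25,[60,23,0],12],[25,[95,37,0],19],[25,[133,51,0],26],[25,[170,66,0],33]]' >/dev/null; python3 -m handwheel '[[25,[0,0,0],3],[25,[0,0,0],6.8]]';python3 - <<'E'
from h import *
t=W(F,[(-7,-8,0)])[0]
state(F);need(t[0],t[1],.1,F[2]-np.pi/2)
E
```

```text
time_s: 11.35
eef_pos: [0.4863, 0.0228, 0.1022]
eef_rot: [3.138, -0.004, -1.921]
contact_force: [0.4, 1.3, -4.4]
gripper_width: 0.0354
t 11.35 pos [486.3  22.8 102.2] rot [ 3.1379 -0.0037 -1.9211] F [ 0.4  1.3 -4.4] w 35.4
local -64.0 153.8 F local -0.1 1.4
need [161.3 -58.6   2.6] turn -0.53
```

```bash
python3 -m handwheel '[[25,[35,-13,0],0],[25,[70,-26,0],0],[25,[105,-39,0],0],[25,[140,-52,0],0],[25,[160,-58,0],0]]' >/dev/null; python3 -m handwheel '[[25,[0,0,0],0],[25,[0,0,0],0],[25,[0,0,0],0]]';python3 - <<'E'
from h import *
t=W(F,[(-7,-8,0)])[0]
state(F);need(t[0],t[1],.035,F[2]-np.pi/2)
f=arm.grab_frame("top")["color"][:,:,::-1];s=arm.grab_frame("scene")["color"][:,:,::-1]
cv2.imwrite("pics/p1.png",np.hstack([crop(f,318,165,80,80,5),crop(s,262,128,80,80,5)]))
E
```

```text
time_s: 12.02
eef_pos: [0.4883, -0.142, 0.1029]
eef_rot: [3.138, 0.0, -1.911]
contact_force: [0.3, 1.3, -4.5]
gripper_width: 0.0358
t 12.02 pos [ 488.3 -142.   102.9] rot [ 3.1384e+00  4.0000e-04 -1.9114e+00] F [ 0.3  1.3 -4.5] w 35.8
local -7.0 -0.8 F local -0.2 1.4
need [ 7.3 -0.2 67.9] turn 0.03
```

View pics/p1.png

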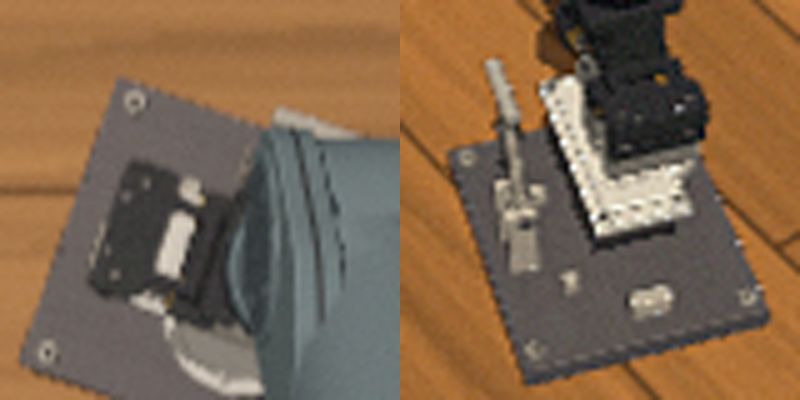

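The cover hangs level over the plate, held by the housing, with its straight edge towards the dowels and its plain end towards the stop (scene crop (640,225) against the stop at (650,300)). Lowering.

```bash
python3 -m handwheel '[[25,[7,0,20],0],[25,[7,0,45],0],[25,[7,0,65],0],[25,[7,0,75],0],[25,[7,0,75],0]]'|grep -E 'pos|force'; python3 -m handwheel '[[25,[0,0,4],0],[25,[0,0,8],0],[25,[0,0,10],0],[25,[0,0,11],0],[25,[0,0,11],0]]'|grep -E 'pos|force';python3 - <<'E'
from h import *
state(F)
E
```

```text
eef_pos: [0.4856, -0.1482, 0.0273]
contact_force: [-0.4, 0.2, -6.3]
eef_pos: [0.4875, -0.1499, 0.0185]
contact_force: [-0.4, 0.4, -5.4]
t 12.95 pos [ 487.5 -149.9   18.5] rot [-3.1411 -0.     -1.9121] F [-0.4  0.4 -5.4] w 35.8
local -5.2 -8.5 F local -0.5 0.2
```

```bash
python3 -m handwheel '[[25,[0,1,1],0],[25,[0,1,2],0],[25,[0,1,2],0]]'|grep -E 'pos|force'; python3 -m handwheel '[[25,[0,0,1],0],[25,[0,0,2],0],[25,[0,0,2],0]]'|grep -E 'pos|force';python3 - <<'E'
from h import *
state(F)
E
```

```text
eef_pos: [0.4862, -0.1495, 0.0163]
contact_force: [0.1, -0.4, -5.2]
eef_pos: [0.4864, -0.1496, 0.0145]
contact_force: [-0.7, 0.2, -0.5]
t 13.45 pos [ 486.4 -149.6   14.5] rot [-3.1415e+00 -2.0000e-04 -1.9122e+00] F [-0.7  0.2 -0.5] w 35.6
local -6.3 -8.6 F local -0.8 -0.0
```

```bash
python3 -m handwheel '[[50,[0,0,0],0],[50,[0,0,0],0],[50,[0,0,0],0],[50,[0,0,-15],0],[50,[0,0,-55],0]]'; python3 -m handwheel '[[30,[0,15,-5],0],[10,[-2,45,-5],0],[0,[-4,72,-5],0],[0,[-4,72,-5],0]]' ;python3 - <<'E'
from h import *
state(F);t=W(F,[(-80,-5,0)])[0];need(*t[:2],-.002,F[2]-np.pi/2)
E
```

```text
time_s: 13.87
eef_pos: [0.4831, -0.1486, 0.0663]
eef_rot: [3.134, -0.0, -1.912]
contact_force: [0.3, -0.2, -0.7]
gripper_width: 0.0504
time_s: 14.2
eef_pos: [0.4144, -0.1201, 0.074]
eef_rot: [3.137, -0.001, -1.911]
contact_force: [-1.6, 0.0, -0.7]
gripper_width: 0.0257
t 14.2 pos [ 414.4 -120.1   74. ] rot [ 3.1365e+00 -1.4000e-03 -1.9109e+00] F [-1.6  0.  -0.7] w 25.7
local -84.0 -4.8 F local -1.5 -0.5
need [ 0.1 -4.4 76. ] turn 0.05
```

```bash
python3 -m handwheel '[[0,[0,0,15],0],[0,[0,0,40],0],[0,[0,0,60],0],[0,[0,0,72],0],[0,[0,0,75],0]]'|grep -E 'pos|force'; python3 -m handwheel '[[0,[0,-3,0],0],[0,[0,-6,0],0],[0,[0,-8,0],0],[0,[0,-8,0],0]]';python3 - <<'E'
from h import *
state(F)
E
```

```text
eef_pos: [0.4191, -0.1214, -0.0023]
contact_force: [0.0, -0.1, -0.3]
time_s: 14.95
eef_pos: [0.4278, -0.1246, -0.0002]
eef_rot: [-3.141, -0.0, -1.913]
contact_force: [-1.4, 1.1, -1.3]
gripper_width: 0.0005
t 14.95 pos [ 4.278e+02 -1.246e+02 -2.000e-01] rot [-3.1409e+00 -1.0000e-04 -1.9126e+00] F [-1.4  1.1 -1.3] w 0.5
local -69.8 -4.7 F local -1.7 0.5
```

```bash
python3 -m handwheel '[[0,[0,-1,0],0],[0,[0,-2,0],0],[0,[0,-3,0],0],[0,[0,-3,0],0]]' >/dev/null; python3 -c "from h import *;state(F)"; python3 -m handwheel '[[0,[0,-1,0],0],[0,[0,-2,0],0],[0,[0,-2,0],0]]' >/dev/null; python3 -c "from h import *;state(F)"
```

```text
t 15.28 pos [ 429.  -125.2   -0.6] rot [ 3.1395e+00 -7.0000e-04 -1.9122e+00] F [-4.9  1.3  4.5] w 0.4
local -68.6 -4.8 F local -5.1 -0.4
t 15.53 pos [ 430.7 -125.9   -0.7] rot [ 3.1392e+00 -8.0000e-04 -1.9122e+00] F [-4.6  1.6  4.4] w 0.3
local -66.7 -4.8 F local -4.8 -0.0
```

```bash
python3 -m handwheel '[[0,[0,-1,0],0],[0,[0,-2,0],0],[0,[0,-2,0],0]]' >/dev/null; python3 -c "from h import *;state(F)"
```

```text
t 15.78 pos [ 431.3 -126.2   -0.9] rot [ 3.1368e+00 -1.2000e-03 -1.9122e+00] F [-7.5  2.4  7.4] w 0.2
local -66.1 -4.9 F local -7.9 -0.2
```

```bash
for i in 1; do python3 -m handwheel '[[0,[0,-1,0],0],[0,[0,-2,0],0],[0,[0,-2,0],0]]' >/dev/null; python3 -c "from h import *;state(F)"; python3 -m handwheel '[[0,[0,-1,0],0],[0,[0,-1,0],0]]' >/dev/null; python3 -c "from h import *;state(F)"; done
```

```text
t 16.03 pos [ 431.4 -126.3   -1.1] rot [ 3.1337e+00 -1.8000e-03 -1.9120e+00] F [-11.4   4.2   9.4] w 0.3
local -65.9 -5.1 F local -12.1 0.1
t 16.2 pos [ 431.4 -126.4   -1.2] rot [ 3.1321e+00 -2.1000e-03 -1.9120e+00] F [-12.    5.5   9.1] w 0.4
local -65.8 -5.2 F local -13.1 1.1
```

```bash
python3 -m handwheel '[[0,[0,-1,-1],0],[0,[0,-2,-1],0],[0,[0,-2,-1],0]]' >/dev/null; python3 -c "from h import *;state(F)"; python3 -m handwheel '[[0,[0,-1,0],0],[0,[0,-2,0],0],[0,[0,-2,0],0]]' >/dev/null; python3 -c "from h import *;state(F)"
```

```text
t 16.45 pos [ 431.9 -126.3   -0.9] rot [ 3.1292e+00 -2.0000e-03 -1.9116e+00] F [-13.9   6.2   4.1] w 0.0
local -65.5 -4.9 F local -15.2 1.2
t 16.7 pos [ 431.9 -126.4   -1.1] rot [ 3.1258e+00 -2.6000e-03 -1.9115e+00] F [-17.2   8.6   8.2] w 0.7
local -65.4 -4.9 F local -19.1 2.4
```

```bash
python3 -m handwheel '[[0,[0,8,0],0],[0,[0,18,0],0],[0,[0,18,-30],0],[0,[0,18,-70],0],[0,[0,18,-80],0]]' >/dev/null
python3 - <<'E'
from h import *
state(F);t=W(F,[(0,-116,0)])[0];need(*t[:2],.08,F[2]-np.pi/2)
E
```

```text
t 17.12 pos [ 427.  -123.7   84.6] rot [-3.1334e+00  8.0000e-04 -1.9121e+00] F [ 0.9 -0.7 -1.4] w 0.3
local -70.9 -4.1 F local 1.1 -0.4
need [111.9 -70.9   5.1] turn -0.02
```

```bash
python3 -m handwheel '[[0,[34,-22,0],0],[0,[68,-44,0],0],[0,[100,-66,0],0],[0,[112,-71,0],0],[0,[112,-71,0],0]]' >/dev/null; python3 -m handwheel '[[0,[0,0,0],0],[0,[0,0,0],0]]' >/dev/null
python3 - <<'E'
from h import *
state(F);t=W(F,[(0,-116,0)])[0];need(*t[:2],-.002,F[2]-np.pi/2)
E
```

```text
t 17.7 pos [ 453.1 -250.5   80.2] rot [ 3.1415e+00  8.0000e-04 -1.9104e+00] F [-0.1 -0.2  0.2] w 0.2
local -4.0 -114.8 F local -0.0 -0.2
need [ 1.2 -4.  82.2] turn 0.08
```

```bash
python3 -m handwheel '[[0,[1,-4,15],0],[0,[1,-4,45],0],[0,[1,-4,65],0],[0,[1,-4,78],0],[0,[1,-4,82],0]]' |grep force; python3 -m handwheel '[[0,[-3,0,0],0],[0,[-6,0,0],0],[0,[-8,0,0],0],[0,[-8,0,0],0]]' >/dev/null; python3 -c "from h import *;state(F)"; python3 -m handwheel '[[0,[-1,0,0],0],[0,[-2,0,0],0],[0,[-4,0,0],0],[0,[-4,0,0],0]]' >/dev/null; python3 -c "from h import *;state(F)"
```

```text
contact_force: [-0.9, 0.0, -0.2]
t 18.45 pos [ 460.3 -246.3   -0.7] rot [-3.1398e+00  3.0000e-04 -1.9108e+00] F [ 0.6 -0.2  0.8] w 0.4
local 1.4 -108.4 F local 0.6 -0.0
t 18.78 pos [ 460.7 -242.9   -1.5] rot [-3.1413e+00  2.0000e-04 -1.9119e+00] F [-0.2 -0.4  0.3] w 0.3
local 0.7 -105.1 F local -0.0 -0.5
```

```bash
python3 -m handwheel '[[0,[-1,0,0],0],[0,[-2,0,0],0],[0,[-4,0,0],0],[0,[-5,0,0],0],[0,[-5,0,0],0]]' >/dev/null; python3 -c "from h import *;state(F)"; python3 -m handwheel '[[0,[-1,0,0],0],[0,[-2,0,0],0],[0,[-3,0,0],0],[0,[-3,0,0],0]]' >/dev/null; python3 -c "from h import *;state(F)"
```

```text
t 19.2 pos [ 462.3 -238.1   -1.8] rot [ 3.1415e+00  2.0000e-04 -1.9117e+00] F [-0.7  0.   0.3] w 0.5
local 0.6 -100.1 F local -0.7 -0.2
t 19.53 pos [ 463.2 -235.4   -1.7] rot [ 3.1416e+00  1.0000e-04 -1.9118e+00] F [0.  0.8 0.1] w 0.6
local 0.6 -97.2 F local -0.2 0.8
```

```bash
python3 -m handwheel '[[0,[-1,0,0],0],[0,[-2,0,0],0],[0,[-3,0,0],0],[0,[-4,0,0],0],[0,[-4,0,0],0]]' >/dev/null; python3 -c "from h import *;state(F)"; python3 -m handwheel '[[0,[-1,0,0],0],[0,[-2,0,0],0],[0,[-3,0,0],0],[0,[-3,0,0],0]]' >/dev/null; python3 -c "from h import *;state(F)"
```

```text
t 19.95 pos [ 464.2 -232.2   -1.8] rot [ 3.1413e+00 -5.0000e-04 -1.9123e+00] F [-1. -3.  1.] w 0.4
local 0.5 -93.9 F local 0.1 -3.2
t 20.28 pos [ 465.4 -228.8   -1.8] rot [ 3.1413e+00  1.0000e-04 -1.9118e+00] F [-2.6 -2.6  0.6] w 0.5
local 0.4 -90.3 F local -1.6 -3.3
```

```bash
python3 -m handwheel '[[0,[-1,0,0],0],[0,[-2,0,0],0],[0,[-3,0,0],0],[0,[-3,0,0],0]]' >/dev/null; python3 -c "from h import *;state(F)"; python3 -m handwheel '[[0,[-1,0,0],0],[0,[-2,0,0],0],[0,[-2,0,0],0]]' >/dev/null; python3 -c "from h import *;state(F)";  python3 -m handwheel '[[0,[-1,0,0],0],[0,[-2,0,0],0],[0,[-2,0,0],0]]' >/dev/null; python3 -c "from h import *;state(F)"
```

```text
t 20.62 pos [ 465.6 -228.3   -1.7] rot [ 3.1411e+00 -2.4000e-03 -1.9137e+00] F [-3.1 -7.4 -0.3] w 0.6
local 0.4 -89.7 F local -0.4 -8.0
t 20.87 pos [ 465.6 -228.1   -1.7] rot [ 3.141  -0.0043 -1.915 ] F [ -5.1 -10.7  -0.1] w 0.6
local 0.4 -89.6 F local -1.2 -11.8
t 21.12 pos [ 465.6 -228.    -1.7] rot [ 3.1409 -0.0061 -1.9164] F [ -5.6 -17.    0.1] w 0.4
local 0.3 -89.4 F local 0.4 -17.9
```

```bash
python3 -m handwheel '[[0,[8,0,0],0],[0,[18,0,0],0],[0,[18,0,-30],0],[0,[18,0,-70],0],[0,[18,0,-82],0]]' >/dev/null
python3 - <<'E'
from h import *
state(F);t=W(F,[(-80,0,0)])[0];need(*t[:2],.08,F[2]-np.pi/2)
E
```

```text
t 21.53 pos [ 464.7 -239.6   84.3] rot [-3.1357e+00  1.0000e-03 -1.9112e+00] F [ 2.2 -0.4  0.7] w 0.5
local 3.3 -100.7 F local 2.2 0.4
need [-100.7   83.3    3.9] turn 0.04
```

```bash
python3 -m handwheel '[[0,[-30,25,0],0],[0,[-60,50,0],0],[0,[-90,75,0],0],[0,[-100,82,0],0],[0,[-100,82,0],0]]' >/dev/null; python3 -m handwheel '[[0,[0,0,15],0],[0,[0,0,45],0],[0,[0,0,65],0],[0,[0,0,82],0],[0,[0,0,82],0]]' |grep force; python3 -c "from h import *;state(F)"; python3 -m handwheel '[[0,[0,-3,0],0],[0,[0,-6,0],0],[0,[0,-8,0],0],[0,[0,-10,0],0],[0,[0,-10,0],0]]' >/dev/null; python3 -c "from h import *;state(F)"
```

```text
contact_force: [-1.0, 0.1, -0.0]
t 22.37 pos [ 416.8 -117.8   -4.2] rot [ 3.1379 -0.     -1.9121] F [-1.   0.1 -0. ] w 0.5
local -82.5 -1.9 F local -1.0 -0.2
t 22.78 pos [ 428.7 -121.6   -0.9] rot [-3.1394e+00  3.0000e-04 -1.9125e+00] F [-0.1 -0.7  0.1] w 0.5
local -70.0 -1.5 F local 0.1 -0.7
```

```bash
python3 -m handwheel '[[0,[0,-1,0],0],[0,[0,-3,0],0],[0,[0,-4,0],0],[0,[0,-4,0],0]]' >/dev/null; python3 -c "from h import *;state(F)"; python3 -m handwheel '[[0,[0,-1,0],0],[0,[0,-2,0],0],[0,[0,-3,0],0],[0,[0,-3,0],0]]' >/dev/null; python3 -c "from h import *;state(F)"; python3 -m handwheel '[[0,[0,-1,0],0],[0,[0,-3,0],0],[0,[0,-3,0],0]]' >/dev/null; python3 -c "from h import *;state(F)"
```

```text
t 23.12 pos [ 431.5 -122.6   -1.6] rot [-3.1412e+00  1.0000e-04 -1.9122e+00] F [1.5 0.4 0.1] w 0.4
local -67.0 -1.5 F local 1.3 0.9
t 23.45 pos [ 432.8 -123.1   -2. ] rot [ 3.1391e+00 -5.0000e-04 -1.9119e+00] F [-3.2  2.   3. ] w 0.5
local -65.7 -1.6 F local -3.7 0.8
t 23.7 pos [ 432.9 -123.4   -2.3] rot [ 3.1343e+00 -1.4000e-03 -1.9115e+00] F [-9.3  4.7  8.6] w -0.1
local -65.4 -1.8 F local -10.3 1.3
```

```bash
python3 -m handwheel '[[0,[0,8,0],0],[0,[0,16,0],0],[0,[-10,16,-40],0],[0,[-35,16,-70],0],[0,[-70,16,-85],0]]' >/dev/null; python3 -m handwheel '[[0,[-30,-10,-25],0],[0,[-60,-20,-50],0],[0,[-95,-30,-60],0],[0,[-130,-40,-60],0],[0,[-160,-50,-60],0]]'|grep pos
python3 - <<'E'
from h import *
f=arm.grab_frame("top")["color"][:,:,::-1];s=arm.grab_frame("scene")["color"][:,:,::-1]
cv2.imwrite("pics/top_s.png",f);cv2.imwrite("pics/scene_s.png",s)
a=crop(f,323,170,80,80,5);b=crop(s,265,133,80,80,5)
L=[(51,45,34),(51,-45,34),(-15,75,36),(15,75,36),(45,75,30),(45,-75,30),(-25,-75,30),(-25,75,30),(8,-60,50),(28,18,70),(28,-18,70),(-28,-18,70),(-28,18,70)]
for c,im,o in(('top',a,(323,170)),('scene',b,(265,133))):
  for i,u in enumerate(proj(c,W(F,L))): cv2.circle(im,tuple(((u-np.array(o)+.5)*5).astype(int)),1,(0,0,255) if i>3 else (0,255,0),-1)
cv2.imwrite("pics/s1.png",np.hstack([a,b]))
E
```

```text
eef_pos: [0.5479, 0.0833, 0.1447]
```

View pics/s1.png

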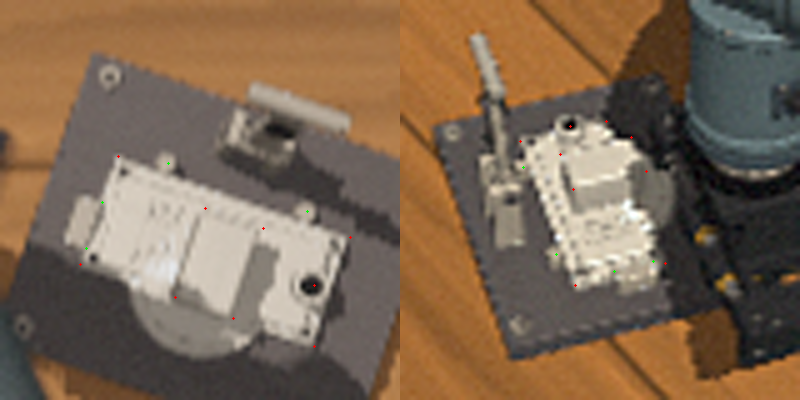

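Both views show the cover seated. Its corners are on the predicted seated marks to about 1 px, its edge is on both dowels (top crop (168,162) and (307,212)) and its end is at the stop (85,225). The strap is still upright, with its bar at (299,108). Next, behind the bar.

```bash
python3 -m handwheel '[[0,[0,0,-35],0],[0,[0,0,-70],0],[0,[0,0,-70],0]]' >/dev/null;  python3 - <<'E'
from h import *
state(F);t=W(F,[(115,0,0)])[0];need(*t[:2],.215,F[2]-np.pi/2)
E
```

```text
t 24.88 pos [549.4  81.2 219. ] rot [-3.1325  0.0045 -1.9128] F [2.  0.5 0.4] w 0.5
local -24.1 229.9 F local 1.7 1.1
need [ 229.8 -139.2    4.3] turn -0.05
```

```bash
python3 -m handwheel '[[0,[30,-25,0],0],[0,[60,-50,0],0],[0,[90,-75,0],0],[0,[120,-100,0],0],[0,[150,-125,0],0]]' >/dev/null; python3 -m handwheel '[[0,[35,-10,0],0],[0,[70,-14,0],0],[0,[80,-14,0],0],[0,[80,-14,0],0],[0,[80,-14,0],0]]'|grep force;  python3 - <<'E'
from h import *
state(F);t=W(F,[(110,0,0)])[0];need(*t[:2],.160,F[2]-np.pi/2)
E
```

```text
contact_force: [1.3, 0.1, 0.3]
t 25.72 pos [ 599.4 -182.4  213.1] rot [ 3.1416e+00  3.0000e-04 -1.9134e+00] F [1.3 0.1 0.3] w 0.5
local 111.2 -1.7 F local 1.2 0.5
need [-1.7  1.2 53.1] turn -0.09
```

```bash
python3 -m handwheel '[[0,[-1.5,1,20],0],[0,[-1.5,1,40],0],[0,[-1.5,1,53],0],[0,[-1.5,1,53],0]]'|grep force;  cat >> h.py <<'E'
def strap_path(As):
    o=arm.get_obs();d=o['eef_pos'][:2]-F[:2];c,s=np.cos(F[2]),np.sin(F[2])
    x,y,z=c*d[0]+s*d[1],-s*d[0]+c*d[1],o['eef_pos'][2]+ZT
    print('now x,y,tipz',np.round([x*1000,y*1000,z*1000],1))
    for a in As:
        B=np.array([75-120*np.cos(a),76+120*np.sin(a)]);w=np.clip(a/.8,0,1);v=np.clip((a-.8)/.6,0,1)
        X=B[0]+6*np.sin(a)+10*w;Z=B[1]+6*np.cos(a)-8*v
        print(round(a,2),'ty,tz',round(x*1000-X,1),round(z*1000-Z,1))
E
python3 - <<'E'
from h import *
state(F);strap_path(np.arange(1.6,-.01,-.1))
E
```

```text
contact_force: [0.3, -0.8, -0.5]
t 26.05 pos [ 597.8 -177.9  157.3] rot [ 3.1365e+00  5.0000e-04 -1.9090e+00] F [ 0.3 -0.8 -0.5] w 0.7
local 108.1 2.0 F local 0.6 -0.7
now x,y,tipz [108.1   2.  183.3]
1.6 ty,tz 13.6 -4.4
1.5 ty,tz 25.6 -4.8
1.4 ty,tz 37.6 -3.9
1.3 ty,tz 49.4 -3.2
1.2 ty,tz 61.0 -1.3
1.1 ty,tz 72.2 1.7
1.0 ty,tz 82.9 5.8
0.9 ty,tz 93.0 11.0
0.8 ty,tz 102.4 17.1
0.7 ty,tz 112.3 25.5
0.6 ty,tz 121.3 34.6
0.5 ty,tz 129.3 44.6
0.4 ty,tz 136.3 55.1
0.3 ty,tz 142.2 66.2
0.2 ty,tz 147.0 77.6
0.1 ty,tz 150.7 89.4
-0.0 ty,tz 153.1 101.3
```

```bash
python3 -m handwheel '[[0,[0,13,-4],0],[0,[0,26,-4],0],[0,[0,38,-4],0],[0,[0,50,-3],0],[0,[0,61,-1],0]]'|grep force; python3 -m handwheel '[[0,[0,0,0],0]]' >/dev/null
python3 - <<'E'
from h import *
state(F);strap_path(np.arange(1.2,.49,-.1))
E
```

```text
contact_force: [1.8, -0.6, -2.2]
t 26.55 pos [ 541.3 -158.8  162. ] rot [-3.1413e+00  2.0000e-04 -1.9103e+00] F [-0.3  0.9 -0.8] w 0.7
local 48.5 1.1 F local -0.6 0.7
now x,y,tipz [ 48.5   1.1 188. ]
1.2 ty,tz 1.4 3.3
1.1 ty,tz 12.6 6.4
1.0 ty,tz 23.3 10.5
0.9 ty,tz 33.4 15.6
0.8 ty,tz 42.8 21.8
0.7 ty,tz 52.7 30.1
0.6 ty,tz 61.7 39.3
0.5 ty,tz 69.7 49.2
```

```bash
python3 -m handwheel '[[0,[0,12,6],0],[0,[0,23,10],0],[0,[0,33,16],0],[0,[0,43,22],0],[0,[0,53,30],0]]'|grep force; python3 -m handwheel '[[0,[0,0,0],0]]' >/dev/null
python3 - <<'E'
from h import *
state(F);strap_path(np.arange(.7,-.01,-.1))
s=arm.grab_frame("scene")["color"][:,:,::-1];s0=cv2.imread("pics/scene_s.png")
for a in(1.6,.75):
  u=proj('scene',W(F,[(75-120*np.cos(a),0,76+120*np.sin(a))]))[0].astype(int);print(u,s0[u[1],u[0]],s[u[1],u[0]])
E
```

```text
contact_force: [2.3, -0.6, -0.4]
t 27.05 pos [ 491.2 -141.5  130.9] rot [ 3.1403 -0.     -1.9108] F [ 0.6 -0.3  0.4] w 0.1
local -4.5 0.6 F local 0.7 -0.1
now x,y,tipz [ -4.5   0.6 156.9]
0.7 ty,tz -0.3 -1.0
0.6 ty,tz 8.7 8.2
0.5 ty,tz 16.7 18.1
0.4 ty,tz 23.7 28.7
0.3 ty,tz 29.7 39.7
0.2 ty,tz 34.5 51.2
0.1 ty,tz 38.1 63.0
0.0 ty,tz 40.5 74.9
[282 146] [156 177 189] [ 56 118 176]
[308 147] [ 39  79 121] [50 50 54]
```

```bash
python3 -m handwheel '[[0,[0,9,8],0],[0,[0,17,18],0],[0,[0,24,29],0],[0,[0,30,40],0],[0,[0,35,51],0]]'|grep force; python3 -m handwheel '[[0,[0,0,0],0]]' >/dev/null
python3 - <<'E'
from h import *
state(F);strap_path(np.arange(.2,-.05,-.04))
E
```

```text
contact_force: [1.0, -0.7, 1.6]
t 27.6 pos [ 458.5 -130.4   79.5] rot [ 3.1394e+00 -2.0000e-04 -1.9115e+00] F [-0.9 -0.5 -0. ] w 0.6
local -39.0 0.2 F local -0.7 -0.8
now x,y,tipz [-39.    0.2 105.5]
0.2 ty,tz -0.1 -0.3
0.16 ty,tz 1.5 4.4
0.12 ty,tz 2.9 9.1
0.08 ty,tz 4.1 13.9
0.04 ty,tz 5.1 18.7
-0.0 ty,tz 6.0 23.5
-0.04 ty,tz 6.1 28.3
```

```bash
python3 -m handwheel '[[0,[0,2,4],0],[0,[0,3,9],0],[0,[0,4,14],0],[0,[0,5,17],0],[0,[0,5,17],0]]'|grep force; python3 -c "from h import *;state(F)"; python3 -m handwheel '[[0,[0,0,1],0],[0,[0,0,2],0],[0,[0,0,3],0],[0,[0,0,3],0]]'|grep force; python3 -c "from h import *;state(F)"
```

```text
contact_force: [0.2, -0.4, -0.1]
t 28.02 pos [ 454.  -129.    62.8] rot [ 3.1408e+00 -1.0000e-04 -1.9121e+00] F [ 0.2 -0.4 -0.1] w 0.3
local -43.7 -0.1 F local 0.3 -0.4
contact_force: [0.3, 0.6, 0.1]
t 28.35 pos [ 454.1 -129.1   60.1] rot [ 3.1412e+00 -1.0000e-04 -1.9122e+00] F [0.3 0.6 0.1] w 0.5
local -43.6 -0.1 F local 0.1 0.7
```

```bash
python3 -m handwheel '[[0,[0,0,0.7],0],[0,[0,0,1.4],0],[0,[0,0,2],0],[0,[0,0,2],0]]' >/dev/null; python3 -c "from h import *;state(F)"; python3 -m handwheel '[[0,[0,0,0.7],0],[0,[0,0,1.4],0],[0,[0,0,2],0],[0,[0,0,2],0]]'>/dev/null; python3 -c "from h import *;state(F)"
```

```text
t 28.68 pos [ 454.2 -129.1   58.6] rot [ 3.1414e+00 -3.0000e-04 -1.9121e+00] F [-2.2  0.1  5.8] w 0.7
local -43.5 -0.1 F local -2.1 -0.6
t 29.02 pos [ 454.3 -129.2   58. ] rot [ 3.1415e+00 -1.0000e-03 -1.9121e+00] F [-8.4  2.3 27.7] w 0.1
local -43.4 -0.1 F local -8.7 -0.6
```

Hard contact came at a tip height of 84.5 mm, which corresponds to a strap angle of about 0.02, with 28 N. Now straight up, retreat, and look.

```bash
python3 -m handwheel '[[0,[0,0,-5],0],[0,[0,0,-20],0],[0,[0,0,-50],0],[0,[-15,0,-85],0],[0,[-50,0,-110],0]]' |grep -E 'pos|force'; python3 -m handwheel '[[0,[-40,0,0],0],[0,[-80,0,0],0],[0,[-120,0,0],0],[0,[-160,0,0],0],[0,[-200,0,0],0]]' |grep pos; python3 -m handwheel '[[0,[-40,0,0],0],[0,[-60,0,0],0],[0,[-60,0,0],0]]' |grep pos
python3 - <<'E'
from h import *
f=arm.grab_frame("top")["color"][:,:,::-1];s=arm.grab_frame("scene")["color"][:,:,::-1]
cv2.imwrite("pics/top_e.png",f);cv2.imwrite("pics/scene_e.png",s)
a=crop(f,323,170,80,80,5);b=crop(s,265,133,80,80,5)
L=[(51,45,34),(51,-45,34),(-15,75,36),(15,75,36),(45,75,30),(45,-75,30),(-25,-75,30),(-25,75,30),(8,-60,50),(-45,28,78.4),(-45,-28,78.4)]
for c,im,o in(('top',a,(323,170)),('scene',b,(265,133))):
  for i,u in enumerate(proj(c,W(F,L))): cv2.circle(im,tuple(((u-np.array(o)+.5)*5).astype(int)),1,(0,0,255) if i>3 else (0,255,0),-1)
cv2.imwrite("pics/e1.png",np.hstack([a,b]))
# bystanders / change map vs start
for n in('top','scene'):
  d=cv2.absdiff(cv2.imread(f"pics/{n}0.png"),cv2.imread(f"pics/{n}_e.png")).max(2)
  k,_,st,_=cv2.connectedComponentsWithStats((cv2.GaussianBlur(d,(3,3),0)>35).astype(np.uint8))
  print(n,[r.tolist() for r in st[1:] if r[4]>15])
E
```

```text
eef_pos: [0.4704, -0.0867, 0.1676]
contact_force: [1.7, -0.8, 0.2]
eef_pos: [0.5381, 0.1072, 0.1656]
eef_pos: [0.5582, 0.1687, 0.1656]
top [[187, 139, 312, 261, 26175], [390, 210, 16, 10, 56], [374, 214, 18, 25, 318], [408, 220, 9, 6, 31], [552, 339, 88, 61, 2792], [633, 370, 7, 18, 29], [371, 392, 17, 7, 67], [601, 396, 8, 4, 23]]
scene [[276, 0, 137, 221, 11823], [421, 1, 24, 34, 213], [444, 2, 11, 31, 123], [414, 13, 8, 22, 102], [410, 19, 3, 13, 27], [416, 36, 10, 16, 70], [414, 45, 20, 37, 224], [458, 49, 9, 11, 53], [404, 84, 15, 15, 76], [453, 85, 5, 7, 18], [422, 87, 12, 8, 38], [391, 113, 7, 7, 22], [342, 223, 49, 35, 1016]]
```

View pics/e1.png

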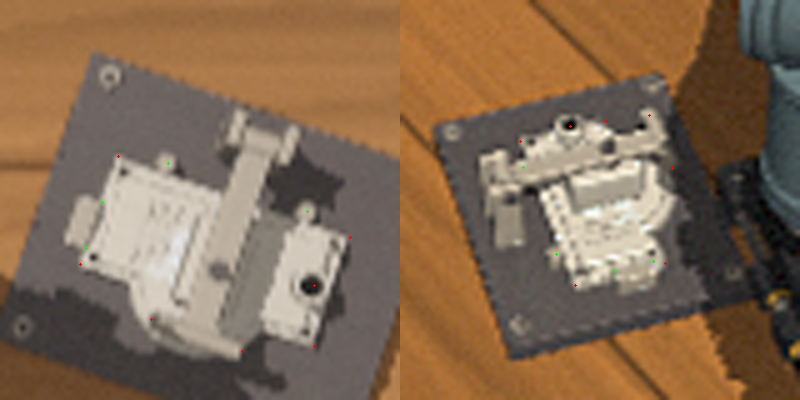

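The end view shows the strap level over the cover, with its bar ends on the predicted closed marks at top crop (152,318) and (242,352). The neck is unchanged at (313,285), the edge is on both dowels and the end is at the stop. There is no change at the bystanders in the scene view. Handing in.

```bash
python3 -c "from h import *;state(F);print(arm.hand_in())"
```

```text
t 30.2 pos [557.5 162.4 165.1] rot [ 3.1412e+00 -4.0000e-04 -1.9107e+00] F [-0.1  0.2 -0.3] w 0.5
local -43.6 309.2 F local -0.1 0.2
the job is handed in; nothing more can be done
None
```

The cover is on the fixture plate, pushed against both dowels and the end stop. After that I swung the strap down onto it. I handed the job in at 30.2 s with the arm clear of everything.

- **Placing:** I gripped the silver cover by its housing (35.6 mm opening, about 5–7 N of weight) and set it down just short of the dowels and stop. I then pushed it onto the dowels at the bulge (19 N) and onto the stop at the plain end (18 N). A second push at the bulge (10 N) stopped at the same place, x = -65.4 mm.
- **Strap:** I pushed it down at its bar until it went solid at 28 N. The finger height there, 84.5 mm, matches a hinge angle of about 0.02, where the pad should meet the cover.
- **Last checks:** Before the strap came down, the cover's corners matched the seated positions to about 1 pixel (roughly 3 mm). The final pictures show the cover still there and the bar on its closed marks. The scene camera shows no change at the round cover, tin or sanding block.
- **What disagreed:** The fingertips were really about 34 mm higher than the reported TCP implied, though sideways it agreed. Because of that, my first grasp closed on nothing, and one probe pressed the housing top with 17 N. The cover did not move. I corrected for the offset from then on, and the height at which the cover met the plate confirmed it.
- **Not explained:** During the bulge pushes there was also 4–9 N of upward force on the tool. The stop positions still repeated.

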